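# Rehang the lift-off door of an equipment enclosure

## Robot

A 6-joint arm with a two-finger parallel gripper is mounted at the origin on the work surface. World frame = base frame: x ahead of the robot, y to its left, z up, the work surface at z = 0. Lengths are in m, angles in rad, forces in N, time in s.
With the tool pointing down it reaches from about 0.35 to 0.975 m from the base axis. Payload 4.9 kg.
Tool frame: the origin (TCP) lies on the centre line of the jaws, within the pads' length; the fingertips stand 17 mm ahead of it and the grasp point (between the pads) lies 2 mm behind it; x points along the fingers, y is the direction in which the jaws open and shut, and the axes are right-handed (so a half turn about x gives the same grasp; the last joint's range is limited). The gripper opens to 85 mm and grips with 20 to 120 N. Pads are 22 mm wide; open, the fingers measure 114 mm over their backs; the gripper's body (76 mm by 85 mm) begins 54 mm behind the grasp point. The pads swing forward as they close: fully open they stand 13 mm farther back than shut.
Start: joints at [-1.362, 0.053, 1.613, -0, 1.476, -0.119], TCP at [0.201, -0.592, 0.248] pointing down, gripper open.
Joint ranges: [-3.01, 3.01], [-1.01, 2.22], [0.06, 2.58], [-1.02, 4.17], [0.09, 2.62], [-3.14, 3.14]. Speed limits (rad/s): [2.57, 2.57, 3.14, 3.14, 3.14, 3.14].

## Interface

Orientations are given as a unit quaternion [w, x, y, z].
In Python, from plant import status, viewer, manip gives the robot as it stands.
- The arm moves only by the tool drive_tool, never from a script. Its argument "plan" is a list of rows, each a list of 4 numbers: the shift along the tool's x, y, z in m, then the turn about the tool's x in units of 8 degrees (1.0 is 8 degrees). A call has 1 to 12 rows; each row is the pose to reach, as a shift and turn from the pose commanded when the call began, along the tool's axes at that moment; what a row does not reach only later rows make up. A row lasts 1/10 s, in which the tool goes at most 50 mm and 8.59 degrees, less where a joint would pass 70% of its speed; a pose out of reach is approached as far as the arm can. A call with a gripper value outside its range is refused whole. "fingers" is the finger opening in m, from 0 to 0.0854, set as the call begins (left out, the last holds). The fingers move at their own pace and stop on an object; the grip force is fixed at half the most. Time passes only in rows, so rows that repeat a pose let the fingers close. It gives the time, the measured TCP pose, the force and the opening at its end, in the units of the state.
- status.state(): the state, without advancing time (a new reading comes with each control period).
- viewer.grab_frame(name): name is "scene" or "top"; returns the picture (400x640x3 uint8, blue, green, red); there is no depth.
- viewer.calibration(name): a dict with "vfov" (degrees; the focal length in pixels is half the picture's height over the tangent of half this angle, whatever the lens; pixels are square), "cx", "cy" (the principal point, pixels), "rvec" (rotation vector, rad) and "tvec" (3), from world to camera coordinates, as OpenCV has them. Camera axes: x right, y down, z forward; pixel columns grow to the right and rows downward; lengths in m; the calibration is good to about 2 mm. A picture is of the moment at which its call begins. calibration takes no time and is no camera call.
- manip.job_done(): hands the job in, once; it reports no verdict.
The state is a dict: "time": time; "joint_pos": joint angles; "joint_vel": joint speeds; "joint_efforts": joint torques, N m; "tool_pos": TCP position; "tool_rot": TCP orientation; "contact_force": force on the tool from outside, world axes, zero at the start; "ft_torque": the same for the moment, N m; "gripper_width": opening from 0.0 (shut) to 1.0 (fully open).
Only numpy, scipy, OpenCV 4.12 (cv2) and the standard library are available. Lean on these libraries where they do the work, as an engineer would, in place of code of your own. Each camera call takes 0.05 s, during which the arm holds its last target. There are 200 camera calls.

## Task

Take the enclosure's door out of the rack, hold it open (square to the enclosure's front) and lower it so that both hinge barrels go down over the two hinge pins together, fully home. Then let go and swing the door shut against the gasket. The pins may sit a few millimetres to one side of where they are reported, so find them by feel with a light touch, never force or knock the door against the enclosure, and leave everything else on the bench where it is.

Things in the scene. Friction and masses are not known exactly. Their poses are not given: they have to be found in the camera images.
- enclosure: grey sheet-steel equipment enclosure, fixed: 200 wide (its y), 130 deep (its x), 200 high. Origin: centre of its underside at bench level, z up. Its open front faces its own -x: frame at x = -65, rubber gasket out to x = -70; the shut door's inner face lies on the gasket. Two upright steel hinge pins stand on a hinge strip at the left of the front (+y end).
- lip (a point): middle of the front edge of the enclosure's drip lip along the top of its front, at its frame's (-80, -17, 197). The lip spans y = -100 to +65 and reaches over part of the shut door's top edge (its outer face lies at x = -84) with 7 headroom, less than the pins' 16: the door can be hung or lifted off only while it stands open
- pin_low (a point): nominal centre of the lower pin's top, (-77, +87, 61) in the enclosure's frame. Pin: diameter 8, blunt end with 0.4 chamfer, 16 tall, on a knuckle of diameter 18 whose top, where the barrel must come to rest, is at z = 45. The strip is screwed tight in slots along y: both pins together truly stand up to 6 either way along the enclosure's y (not x) from this point; no reading gives it
- pin_high (a point): nominal centre of the upper pin's top, (-77, +87, 166); like the lower pin, exactly above it, same true offset. Each knuckle is 20 tall (this one z = 130 to 150), so a barrel cannot pass down by this pin from above on the same axis: bring the lower barrel in sideways between the knuckles, its mouth between z = 61 and 106
- door: grey steel door, 14 thick (its x), 160 wide (its y), 170 high, 0.36 to 0.57 kg, starting upright in a rack slot. Origin: centre of its underside, z up. Outer face, with a round lock 4 proud, looks to its -x. Hinge barrels on its +y edge. Shut, its axes are parallel to the enclosure's (same way), underside at z = 20. Square open, its yaw is the enclosure's minus 90 degrees; it shuts turning anticlockwise seen from above
- door_top (a point): middle of the door's top edge, (0, 0, 170) in its frame, 182 above the bench at the start; both faces below it are flat and bare, to be gripped across the 14 thickness from above; the centre of mass is about under it (within 15)
- barrel_low (a point): centre of the lower barrel's lower mouth, on the door at (0, +92, 25). Each barrel is a socket of outer diameter 18, bore 9.5 open downward, 24 long, its axis parallel to the door's z
- barrel_high (a point): centre of the upper barrel's lower mouth, on the door at (0, +92, 130)
- rack: black slotted rack, fixed: 118 (its x) x 130 (its y) x 42 high; five slots along its y, 17 wide, pitch 22, 30 deep, floors 12 above the bench. The door stands in one, parallel to it, barrels beyond the rack's +y end; two modules, tops 94 above the bench, stand in others, at least 44 from the door centre to centre. Origin: centre of its underside
- module_a: plug-in module, an aluminium cassette 14 x 105 x 78 high, standing in a rack slot; origin: centre of its underside
- module_b: second module, the same as module_a
- multimeter: grey and black handheld meter lying on its back, 175 x 90 x 45; origin: centre of its underside
- solder_spool: spool of solder, 44 diameter x 36 high, standing; origin: centre of its underside
- screwdriver: screwdriver 170 long, lying; origin: middle of its underside
- housing: black half shell of a handset, an open tray 130 x 64 x 22; origin: centre of its underside
- board: circuit board 110 x 62 x 9 lying flat; origin: centre of its underside
- screw_dish: steel dish 76 across, 22 high; origin: centre of its underside
Things that resemble listed ones, but are neither listed nor needed, are in the scene too. Leave any pink look-alike of the door alone.

How it is judged:
On the way:
1. the door hangs on both pins, barrels fully down on the knuckles, while standing open by more than 40 degrees (z of barrel_low in the frame of enclosure between 0.042 and 0.0475 m and z of barrel_high in the frame of enclosure below 0.1525 m and x of barrel_low in the frame of enclosure between -0.0805 and -0.0735 m and y of barrel_low in the frame of enclosure between 0.078 and 0.096 m and angle between door's own z axis and vertical below 0.04 rad and angle between the x axis of door and the x axis of enclosure, either way round above 0.7 rad), for 0.3 s.
At the end, for the whole second after the job is handed in: the door hangs on both pins with its barrels within 2.5 mm of resting on the knuckles, upright, shut to within 2.6 degrees of the enclosure's front (free edge within about 8 mm), at rest and let go (z of barrel_low in the frame of enclosure between 0.042 and 0.0475 m and z of barrel_high in the frame of enclosure below 0.1525 m and x of barrel_low in the frame of enclosure between -0.0805 and -0.0735 m and y of barrel_low in the frame of enclosure between 0.078 and 0.096 m and angle between door's own z axis and vertical below 0.04 rad and angle between the x axis of door and the x axis of enclosure, either way round below 0.045 rad and linear speed of door below 0.02 m/s and contact force between the fingers and door below 0.1 N); the robot touches nothing.
It fails at once if the door is pressed or knocked against the enclosure, its pins or hinge with more than 30 N (contact force between door and enclosure above 30 N).
It fails at once if another thing on the bench is moved by more than 20 mm (distance of any of module_a, module_b, multimeter, solder_spool, screwdriver, housing, board, screw_dish from where it was at the start of the episode above 0.02 m).
It also fails if it takes over 72 s, if anything falls off the work surface, if the arm or the gripper's body presses on something with over 40 N, if the wrist force passes 120 N, or if a joint passes its speed limit or range.

## Working session

There is one attempt and no reset: what is moved stays moved. The work goes in short steps, Python scripts to look and compute and a tool call to move; the robot and the scene stay as the last step left them, time stands still between calls to the robot, and variables do not carry over. Pictures are saved under pics/ and viewed, about 8 in all and at most 12, crops included, and the job is handed in when it is done.

Besides the shell and the picture viewer there is one more tool, called after ">>>" as a command line: name --pt "numbers of a row" for each row, then --argument value for the rest. drive_tool: Moves the arm, as the interface text tells. Its arguments: {"type":"object","properties":{"plan":{"type":"array","items":{"type":"array","items":{"type":"number"}}},"fingers":{"type":"number"}},"required":["plan"]}

```bash
mkdir -p pics
cat > h.py <<'E'
import numpy as np, cv2
from plant import status, viewer, manip
def cal(n):
    c=viewer.calibration(n); f=200/np.tan(np.radians(c['vfov'])/2)
    K=np.array([[f,0,c['cx']],[0,f,c['cy']],[0,0,1.]]); return K,np.array(c['rvec'],float).ravel(),np.array(c['tvec'],float).ravel()
def proj(n,P):
    K,r,t=cal(n); return cv2.projectPoints(np.array(P,float).reshape(-1,1,3),r,t,K,None)[0].reshape(-1,2)
def ray(n,uv):
    K,r,t=cal(n); R=cv2.Rodrigues(r)[0]; d=R.T@np.linalg.inv(K)@np.array([*uv,1.]); return -R.T@t,d
def atz(n,uv,z):
    o,d=ray(n,uv); return o+d*(z-o[2])/d[2]
def tri(uv1,uv2):
    o1,d1=ray('scene',uv1); o2,d2=ray('top',uv2)
    d1/=np.linalg.norm(d1);d2/=np.linalg.norm(d2)
    s=np.linalg.lstsq(np.c_[d1,-d2],o2-o1,rcond=None)[0]
    a=o1+s[0]*d1;b=o2+s[1]*d2; return (a+b)/2,np.linalg.norm(a-b)
E
python3 - <<'E'
from h import *
print(viewer.calibration('scene'),viewer.calibration('top'))
s=viewer.grab_frame('scene');t=viewer.grab_frame('top')
cv2.imwrite('pics/s0.png',s);cv2.imwrite('pics/t0.png',t)
print(status.state())
E
```

```text
{'vfov': 54.621442025010325, 'cx': 320.8746542586021, 'cy': 202.4095927190523, 'rvec': array([ 1.05857271,  2.31943659, -1.11090884]), 'tvec': array([ 0.33184804, -0.13264968,  1.39808676])} {'vfov': 44.416273090183566, 'cx': 317.46776461617884, 'cy': 192.96915235480805, 'rvec': array([ 2.19782202, -2.14915891,  0.10774364]), 'tvec': array([-0.0376981 ,  0.49821431,  1.3062384 ])}
{'time': 0.1, 'joint_pos': array([-1.36199444e+00,  5.33205627e-02,  1.61415187e+00,  7.05019238e-06,
        1.47599269e+00, -1.18995035e-01]), 'joint_vel': array([-0.00120873, -0.00354805, -0.00304707,  0.00079065, -0.00180504,
       -0.00014585]), 'joint_efforts': array([ 1.71995166e-04, -3.94905710e+01, -3.71361351e+01, -1.52842981e-04,
        3.95689261e-03, -1.48895552e-06]), 'tool_pos': array([ 0.2011187 , -0.59119956,  0.24717038]), 'tool_rot': array([-0.11471379, -0.69760312, -0.11603672,  0.69765759]), 'contact_force': array([ 0.25599368,  0.21061629, -0.21891305]), 'ft_torque': array([ 0.00908673, -0.01089854, -0.02389276]), 'gripper_width': 1.0013060813426666}
```

View pics/s0.png

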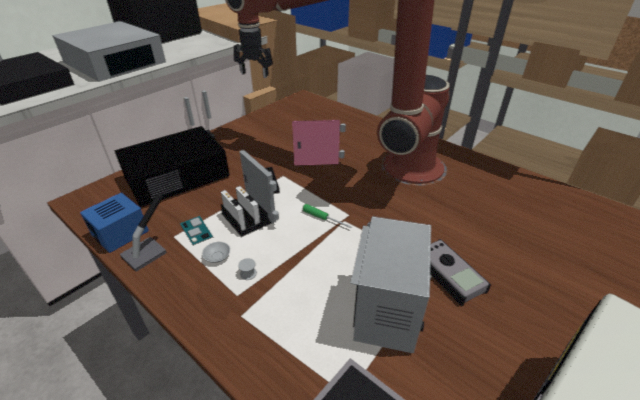

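View pics/t0.png

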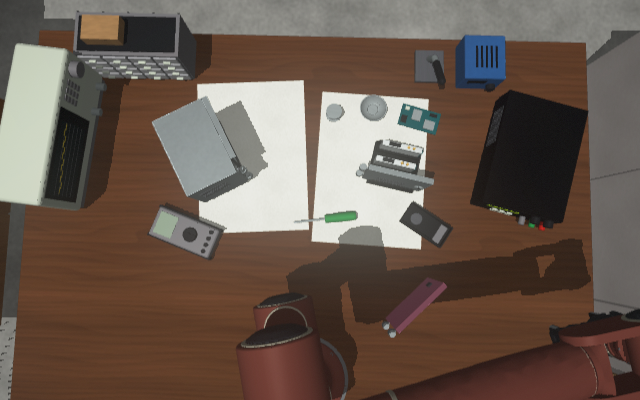

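The scene view shows the grey door in the rack at (258,185), the enclosure at (390,285) and the pink decoy at (317,142). In the top view the door is at (397,177), the enclosure at (200,147) with its front facing right, and the pins are near (245,190). Next I'll enlarge both.

Run:
```python
import cv2,numpy as np
s=cv2.imread('pics/s0.png');t=cv2.imread('pics/t0.png')
def c(i,x,y,w,h,k):
    o=cv2.resize(i[y:y+h,x:x+w],None,fx=k,fy=k,interpolation=cv2.INTER_CUBIC)
    for a in range(-x%10,w,10): cv2.line(o,(a*k,0),(a*k,8 if (x+a)%50 else 20),(0,0,255),1)
    for a in range(-y%10,h,10): cv2.line(o,(0,a*k),(8 if (y+a)%50 else 20,a*k),(0,0,255),1)
    return o
A=np.hstack([c(t,150,90,100,75,4),c(t,345,125,100,75,4)])
A=np.hstack([c(t,148,92,110,120,4)[:480],c(t,350,130,90,120,4)])
cv2.imwrite('pics/c1.png',A)
B=np.hstack([c(s,215,145,70,95,6)[:560],c(s,350,210,85,140,4)[:,:][:560]][:1]+[np.pad(c(s,350,212,90,140,4),((0,10),(0,0),(0,0)))[:570]]) if 0 else None
b1=c(s,215,140,70,100,6);b2=c(s,350,210,90,150,4);b2=b2[:600]
cv2.imwrite('pics/c2.png',np.hstack([b1,b2]))
```

```text
(no output)
```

View pics/c1.png

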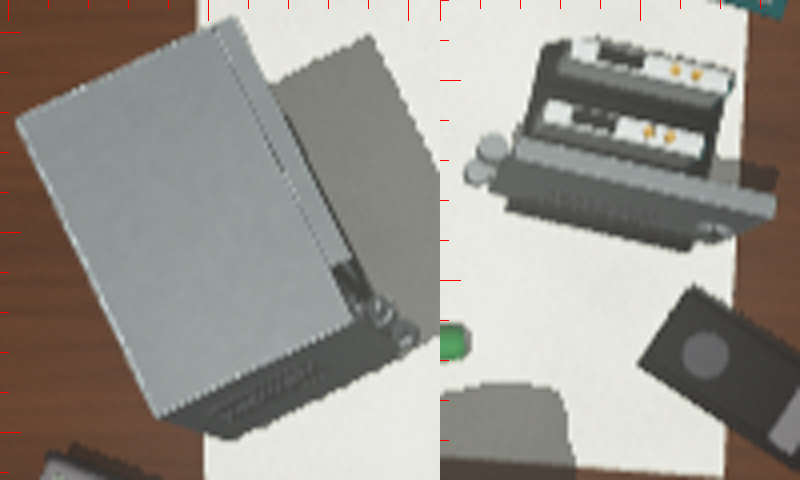

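View pics/c2.png

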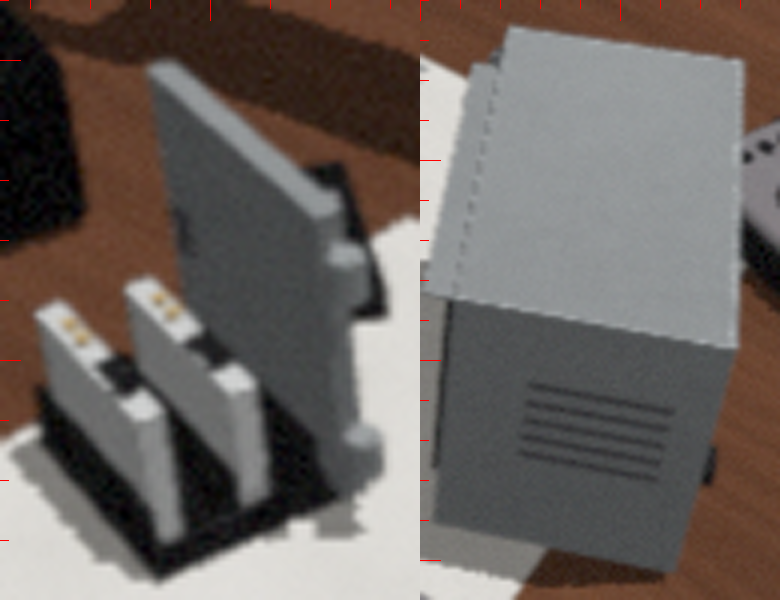

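In the top view the enclosure's top corners are about (151.5,121.7), (187,196), (236.5,171.3) and (201,98.7). The door's top corners run from (369,164.5) to (434,179). The lock is on the robot side and the barrels are at the left end. Next I'll fit the poses.

```bash
cat >> h.py <<'E'
from scipy.optimize import least_squares
from scipy.spatial.transform import Rotation as Ro
def fit(obs,x0,zfree=True):
    # obs: (cam, local xyz, uv)
    def W(p,l):
        c,s=np.cos(p[2]),np.sin(p[2]); l=np.array(l,float)
        return np.c_[p[0]+c*l[:,0]-s*l[:,1],p[1]+s*l[:,0]+c*l[:,1],l[:,2]+(p[3] if zfree else 0)]
    def f(p):
        r=[]
        for n in('scene','top'):
            o=[x for x in obs if x[0]==n]
            if o: r.append((proj(n,W(p,[x[1] for x in o]))-np.array([x[2] for x in o])).ravel())
        return np.concatenate(r)
    s=least_squares(f,x0[:4 if zfree else 3],loss='soft_l1'); return s.x,f(s.x).reshape(-1,2)
def tool():
    s=status.state(); w,x,y,z=s['tool_rot']; return s['tool_pos'],Ro.from_quat([x,y,z,w]).as_matrix(),s
E
python3 - <<'E'
from h import *
np.set_printoptions(precision=4,suppress=True)
e=[('top',(.065,.1-.2,.2),(151.4,121.6)),('top',(.065,.1,.2),(186.9,195.9)),('top',(-.065,.1,.2),(236.4,171.2)),
('scene',(-.065,.1,.2),(372.2,216.4)),('scene',(.065,.1,.2),(430.5,224.7)),('scene',(.065,-.1,.2),(429,296.7)),('scene',(-.065,-.1,.2),(358.5,284))]
d=[('top',(.007,.08,.17),(369,164.2)),('top',(.007,-.08,.17),(434,178.7)),('top',(-.007,-.08,.17),(433,184.2)),('top',(-.007,.08,.17),(368,169.2)),
('scene',(.007,-.08,.17),(239.7,151)),('scene',(-.007,-.08,.17),(244,150)),('scene',(.007,.08,.17),(267.8,176)),('scene',(-.007,.08,.17),(271,173))]
for o,x0 in((e,[.6,.25,2.03,0]),(d,[.55,-.2,-.22,.01])):
    for zf in(True,False):
        if o is d and not zf: o=[(a,(l[0],l[1],.182),u) for a,l,u in o]
        p,r=fit(o,x0,zf);print(p,np.degrees(p[2]));print(r.round(1).tolist())
p,R,s=tool();print(p,R)
E
```

```text
[ 0.5853  0.2728  2.0622 -0.0004] 118.15442815365726
[[-1.4, -0.3], [-0.9, -0.1], [-0.2, 0.2], [-0.8, 0.3], [-1.5, 0.5], [-1.0, 0.7], [-0.8, 0.6]]
[0.5855 0.2729 2.0623] 118.16168206483066
[[-1.4, -0.4], [-0.8, -0.2], [-0.2, 0.1], [-0.8, 0.3], [-1.6, 0.4], [-1.1, 0.6], [-0.8, 0.5]]
[ 0.533  -0.2251 -0.2055  0.0109] -11.776457960929031
[[-1.4, -0.2], [-1.5, -0.7], [-1.1, -0.2], [0.2, 1.0], [-0.2, -0.0], [-0.2, 0.4], [-0.4, 0.6], [-0.5, 0.6]]
[ 0.5331 -0.2247 -0.2058] -11.789642861942168
[[-1.4, -0.5], [-1.5, -1.0], [-1.1, -0.5], [0.2, 0.7], [-0.3, -0.1], [-0.3, 0.3], [-0.5, 0.5], [-0.6, 0.5]]
[ 0.2011 -0.5912  0.2472] [[-0.0004  0.322  -0.9468]
 [ 0.0018 -0.9468 -0.322 ]
 [-1.     -0.0019 -0.0002]]
```

>>> drive_tool --pt "0 -0.02 -0.036 -0.6" --pt "0 -0.04 -0.072 -1.2" --pt "0 -0.06 -0.108 -1.8" --pt "0 -0.08 -0.144 -2.5" --pt "0 -0.1 -0.18 -3.1" --pt "0 -0.12 -0.216 -3.7" --pt "0 -0.14 -0.252 -4.3" --pt "0 -0.16 -0.288 -5.0" --pt "0 -0.18 -0.324 -5.6" --pt "0 -0.2 -0.36 -6.2" --pt "0 -0.22 -0.396 -6.8" --pt "0 -0.2397 -0.4321 -7.43" --fingers 0.07

```text
time: 1.3
tool_pos: [0.5338, -0.224, 0.2478]
tool_rot: [-0.447, -0.548, -0.447, 0.548]
contact_force: [0.4, -1.2, 1.0]
gripper_width: 0.822
```

Run:
```python
from h import *
np.set_printoptions(precision=4,suppress=True)
p,R,s=tool();print(p,R,s['time'],s['joint_pos'],s['gripper_width'])
i=viewer.grab_frame('top');j=viewer.grab_frame('scene')
a=cv2.resize(i[100:220,320:460],None,fx=4,fy=4,interpolation=2)[:480]
b=cv2.resize(j[110:250,200:300],None,fx=3.4,fy=3.4,interpolation=2)[:480][:,:240+100]
h=min(len(a),len(b));c=np.hstack([a[:h],b[:h]])[:,:800];cv2.imwrite('pics/a2.png',c)
```

```text
[ 0.5338 -0.224   0.2478] [[-0.0006  0.9797 -0.2005]
 [ 0.0003 -0.2005 -0.9797]
 [-1.     -0.0007 -0.0002]] 1.3 [-0.5258 -0.0555  1.7219 -0.0001  1.4759 -0.3239] 0.8220166460727478
```

View pics/a2.png

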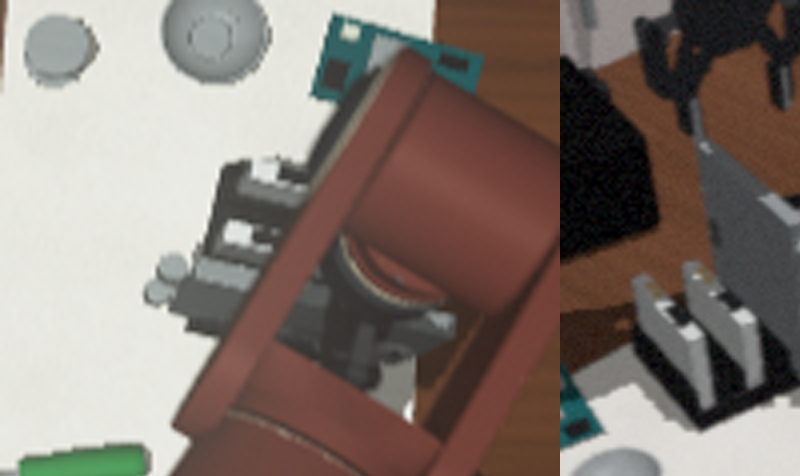

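The gripper is above the door with its fingers on either side of the top edge. I'll descend and grip.

>>> drive_tool --pt "0.025 0 0 0" --pt "0.05 0 0 0" --pt "0.07 0 0 0" --pt "0.08 0 0 0" --pt "0.086 0 0 0" --pt "0.086 0 0 0" --pt "0.086 0 0 0"

```text
time: 2.1
tool_pos: [0.5336, -0.2262, 0.1634]
tool_rot: [0.447, 0.549, 0.445, -0.549]
contact_force: [0.2, 0.8, 0.1]
gripper_width: 0.824
```

>>> drive_tool --pt "0 0 0 0" --pt "0 0 0 0" --pt "0 0 0 0" --pt "0 0 0 0" --pt "0 0 0 0" --pt "0 0 0 0" --pt "0 0 0 0" --pt "0 0 0 0" --fingers 0.0

```text
time: 2.9
tool_pos: [0.5334, -0.2258, 0.1628]
tool_rot: [0.446, 0.549, 0.446, -0.549]
contact_force: [0.1, -0.9, 2.9]
gripper_width: 0.156
```

>>> drive_tool --pt "-0.01 0 0 0" --pt "-0.025 0 0 0" --pt "-0.045 0 0 0" --pt "-0.065 0 0 0" --pt "-0.085 0 0 0" --pt "-0.1 0 0 0" --pt "-0.11 0 0 0" --pt "-0.11 0 0 0" --pt "-0.11 0 0 0"

```text
time: 3.8
tool_pos: [0.5328, -0.2254, 0.2715]
tool_rot: [-0.446, -0.548, -0.447, 0.549]
contact_force: [-0.4, -0.4, -4.9]
gripper_width: 0.156
```

Run:
```python
from h import *
np.set_printoptions(precision=4,suppress=True)
p,R,s=tool();print(p,R[:,1],R[:,2],s['time'],s['contact_force'],s['ft_torque'],s['joint_pos'])
E3=np.array([.5854,.2728]);ye=2.0622
def rot(a): return np.array([[np.cos(a),-np.sin(a)],[np.sin(a),np.cos(a)]])
pin=E3+rot(ye)@[-.077,.087];print('pin',pin)
D=np.array([.533,-.225]);dt=rot(-np.arctan2(-R[1,1],R[0,1]) and -np.arctan2(-R[1,1],R[0,1]))@np.array([0,0])
yaw=np.arctan2(R[1,1],R[0,1]);print('yaw',np.degrees(yaw))
g=rot(-yaw)@(D-np.array([.5335,-.226]));print('door centre rel tool in door frame',g)
a=ye-np.pi/2
for out in(.045,0):
    b=E3+rot(ye)@[-.077-out,.087]
    t=b-rot(a)@(np.array([0,.092])+[0,g[1]]);d=np.r_[t-p[:2],0]
    print(out,t,'tool shift',R.T@d,'turn units',-np.degrees(a-yaw)/8)
```

```text
[ 0.5328 -0.2254  0.2715] [ 0.979  -0.204  -0.0013] [-0.204  -0.979  -0.0004] 3.8 [-0.4278 -0.3816 -4.8722] [-0.0018  0.0401 -0.0317] [-0.5289 -0.0694  1.6956 -0.0001  1.5168 -0.3234]
pin [0.545  0.1639]
yaw -11.773399974668935
door centre rel tool in door frame [-0.0007  0.0009]
0.045 [0.6101 0.0423] tool shift [ 0.0001  0.021  -0.2779] turn units -4.991094560818411
0 [0.5889 0.082 ] tool shift [ 0.0001 -0.0078 -0.3124] turn units -4.991094560818411
```

>>> drive_tool --pt "0 0.001 -0.012 -0.2" --pt "0 0.003 -0.035 -0.6" --pt "0 0.005 -0.06 -1.0" --pt "0 0.007 -0.09 -1.5" --pt "0 0.009 -0.12 -2.0" --pt "0 0.011 -0.15 -2.6" --pt "0 0.013 -0.18 -3.2" --pt "0 0.015 -0.21 -3.8" --pt "0 0.017 -0.24 -4.3" --pt "0 0.019 -0.262 -4.7" --pt "0 0.021 -0.274 -4.9" --pt "0 0.021 -0.278 -4.99"

```text
time: 5.0
tool_pos: [0.6102, 0.0437, 0.2712]
tool_rot: [0.606, 0.362, 0.608, -0.363]
contact_force: [-1.3, -0.5, -5.1]
gripper_width: 0.157
```

>>> drive_tool --pt "0.015 0 0 0" --pt "0.035 0 0 0" --pt "0.055 0 0 0" --pt "0.07 0 0 0" --pt "0.078 0 0 0" --pt "0.078 0 0 0" --pt "0.078 0 0 0"

```text
time: 5.7
tool_pos: [0.6108, 0.0419, 0.1949]
tool_rot: [0.607, 0.364, 0.606, -0.363]
contact_force: [-0.3, -0.1, -4.6]
gripper_width: 0.157
```

Run:
```python
from h import *
np.set_printoptions(precision=4,suppress=True)
p,R,s=tool();print(p,R[:,1],R[:,2],s['time'],s['contact_force'],s['ft_torque'],s['joint_pos'])
i=viewer.grab_frame('top');j=viewer.grab_frame('scene')
cv2.imwrite('pics/t3.png',i);cv2.imwrite('pics/s3.png',j)
def c(i,x,y,w,h,k):
    o=cv2.resize(i[y:y+h,x:x+w],None,fx=k,fy=k,interpolation=cv2.INTER_CUBIC)
    for a in range(-x%10,w,10): cv2.line(o,(a*k,0),(a*k,8 if (x+a)%50 else 20),(0,0,255),1)
    for a in range(-y%10,h,10): cv2.line(o,(0,a*k),(8 if (y+a)%50 else 20,a*k),(0,0,255),1)
    return o
a=c(i,215,140,80,100,6)
b=c(j,300,175,105,200,3)
cv2.imwrite('pics/a3.png',np.hstack([a,b]))
```

```text
[0.6108 0.0419 0.1949] [0.882  0.4712 0.0008] [ 0.4712 -0.882   0.0006] 5.7 [-0.2977 -0.1139 -4.5551] [-0.0039 -0.0007 -0.031 ] [-0.053   0.06    1.6957 -0.0001  1.3849 -0.5436]
```

View pics/a3.png

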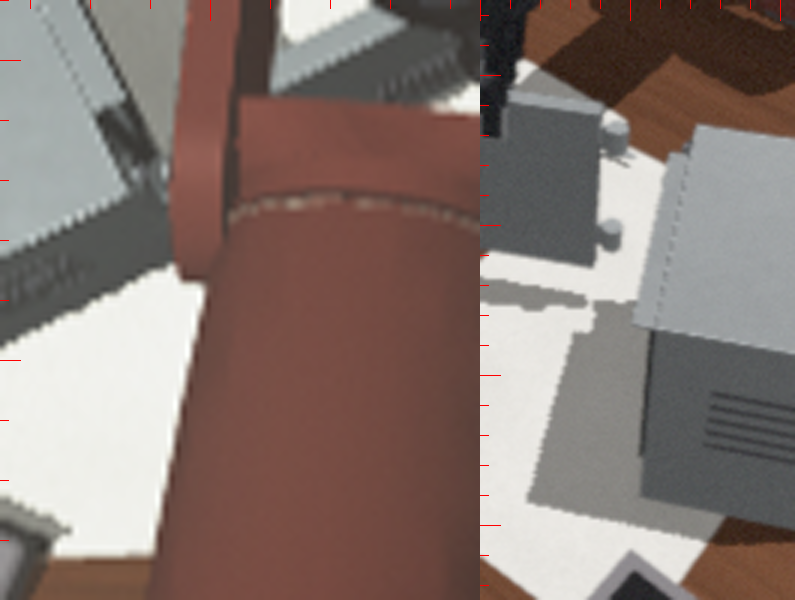

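>>> drive_tool --pt "0.004 -0.005 0 0" --pt "0.01 -0.014 0 0" --pt "0.014 -0.02 -0.003 0" --pt "0.016 -0.021 -0.008 0" --pt "0.016 -0.021 -0.014 0" --pt "0.016 -0.021 -0.02 0" --pt "0.016 -0.021 -0.026 0" --pt "0.016 -0.021 -0.032 0" --pt "0.016 -0.021 -0.036 0" --pt "0.016 -0.021 -0.038 0" --pt "0.016 -0.021 -0.038 0" --pt "0.016 -0.021 -0.038 0"

```text
time: 7.0
tool_pos: [0.5741, 0.0658, 0.1784]
tool_rot: [0.607, 0.363, 0.606, -0.363]
contact_force: [-0.8, -0.2, -4.9]
gripper_width: 0.152
```

>>> drive_tool --pt "0 0.001 0 0" --pt "0 0.002 0 0" --pt "0 0.003 0 0" --pt "0 0.0035 0 0" --pt "0 0.004 0 0" --pt "0 0.004 0 0"

```text
time: 7.6
tool_pos: [0.5776, 0.0677, 0.1783]
tool_rot: [0.607, 0.363, 0.607, -0.363]
contact_force: [-0.2, -0.7, -5.1]
gripper_width: 0.154
```

>>> drive_tool --pt "0 0.0005 0 0" --pt "0 0.001 0 0" --pt "0 0.0015 0 0" --pt "0 0.002 0 0" --pt "0 0.002 0 0"

```text
time: 8.1
tool_pos: [0.5791, 0.0685, 0.1782]
tool_rot: [0.607, 0.363, 0.607, -0.364]
contact_force: [-0.2, -1.1, -5.4]
gripper_width: 0.157
```

>>> drive_tool --pt "0 0.0005 0 0" --pt "0 0.001 0 0" --pt "0 0.0015 0 0" --pt "0 0.002 0 0" --pt "0 0.002 0 0"

```text
time: 8.6
tool_pos: [0.5804, 0.0689, 0.1781]
tool_rot: [0.606, 0.362, 0.607, -0.364]
contact_force: [-4.6, -4.5, -4.0]
gripper_width: 0.157
```

>>> drive_tool --pt "0 -0.002 0 0" --pt "0 -0.002 0.007 0" --pt "0 -0.002 0.017 0" --pt "0 0.006 0.02 0" --pt "0 0.016 0.02 0" --pt "0 0.025 0.02 0" --pt "0 0.028 0.017 0" --pt "0 0.028 0.011 0" --pt "0 0.028 0.005 0" --pt "0 0.028 0.001 0" --pt "0 0.028 0 0" --pt "0 0.028 0 0"

```text
time: 9.8
tool_pos: [0.6055, 0.083, 0.1784]
tool_rot: [0.607, 0.363, 0.607, -0.363]
contact_force: [-0.1, -0.5, -5.4]
gripper_width: 0.159
```

>>> drive_tool --pt "0 -0.0005 0 0" --pt "0 -0.001 0 0" --pt "0 -0.0015 0 0" --pt "0 -0.002 0 0" --pt "0 -0.002 0 0"

```text
time: 10.3
tool_pos: [0.604, 0.0817, 0.1783]
tool_rot: [0.607, 0.363, 0.607, -0.363]
contact_force: [-0.4, 0.4, -5.5]
gripper_width: 0.157
```

>>> drive_tool --pt "0 -0.0005 0 0" --pt "0 -0.001 0 0" --pt "0 -0.0015 0 0" --pt "0 -0.002 0 0" --pt "0 -0.002 0 0"

```text
time: 10.8
tool_pos: [0.6022, 0.0809, 0.1783]
tool_rot: [0.607, 0.363, 0.607, -0.363]
contact_force: [0.1, 0.6, -5.4]
gripper_width: 0.156
```

>>> drive_tool --pt "0 -0.0005 0 0" --pt "0 -0.001 0 0" --pt "0 -0.0015 0 0" --pt "0 -0.0018 0 0" --pt "0 -0.0018 0 0"

```text
time: 11.3
tool_pos: [0.6006, 0.08, 0.1783]
tool_rot: [0.607, 0.363, 0.607, -0.363]
contact_force: [0.4, -0.4, -5.5]
gripper_width: 0.158
```

>>> drive_tool --pt "0 -0.0005 0 0" --pt "0 -0.001 0 0" --pt "0 -0.0015 0 0" --pt "0 -0.0018 0 0" --pt "0 -0.0018 0 0"

```text
time: 11.8
tool_pos: [0.599, 0.0792, 0.1783]
tool_rot: [0.607, 0.363, 0.607, -0.363]
contact_force: [-0.7, -0.1, -4.7]
gripper_width: 0.154
```

Run:
```python
from h import *
np.set_printoptions(precision=5,suppress=True)
p,R,s=tool();print(p,R.T@s['contact_force'],R.T@s['ft_torque'],R[:,1],R[:,2])
for q in([.5804,.0689],[p[0],p[1]]): print(np.dot(q,[.882,.4712]),np.dot(q,[.4712,-.882]))
```

```text
[0.59901 0.0792  0.17833] [ 4.71333 -0.63769 -0.2787 ] [-0.0256  -0.03815 -0.04092] [0.88179 0.47165 0.00001] [ 0.47165 -0.88179 -0.00003]
0.5443784800000001 0.21271468000000002
0.5656487055551478 0.2124029179426625
```

>>> drive_tool --pt "0 -0.0005 0 0" --pt "0 -0.001 0 0" --pt "0 -0.0015 0 0" --pt "0 -0.0018 0 0" --pt "0 -0.0018 0 0"

```text
time: 12.3
tool_pos: [0.5974, 0.0784, 0.1783]
tool_rot: [0.607, 0.363, 0.607, -0.363]
contact_force: [0.2, -0.9, -4.9]
gripper_width: 0.156
```

>>> drive_tool --pt "0 -0.0005 0 0" --pt "0 -0.001 0 0" --pt "0 -0.001 0 0"

```text
time: 12.6
tool_pos: [0.5969, 0.0779, 0.1785]
tool_rot: [0.607, 0.364, 0.606, -0.363]
contact_force: [1.5, 0.0, -5.6]
gripper_width: 0.155
```

>>> drive_tool --pt "0 -0.0005 0 0" --pt "0 -0.001 0 0" --pt "0 -0.001 0 0"

```text
time: 12.9
tool_pos: [0.5963, 0.0774, 0.1787]
tool_rot: [0.607, 0.364, 0.606, -0.363]
contact_force: [3.8, 0.5, -6.7]
gripper_width: 0.151
```

Run:
```python
from h import *
np.set_printoptions(precision=5,suppress=True)
p,R,s=tool();print(p,R.T@s['contact_force'],R.T@s['ft_torque'])
for q in([.5804,.0689],[p[0],p[1]]): print(np.dot(q,[.882,.4712]),np.dot(q,[.4712,-.882]))
```

```text
[0.59633 0.07743 0.17869] [6.74207 3.59966 1.38854] [ 0.3843  -0.32627  0.71691]
0.5443784800000001 0.21271468000000002
0.5624500981042531 0.2126983952947817
```

>>> drive_tool --pt "0 0.0015 0 0" --pt "0 0.0015 0.005 0" --pt "0 0 0.01 0" --pt "0 -0.004 0.01 0" --pt "0 -0.0085 0.01 0" --pt "0 -0.0085 0.008 0" --pt "0 -0.0085 0.007 0" --pt "0 -0.0085 0.007 0" --pt "0 -0.0085 0.007 0"

```text
time: 13.8
tool_pos: [0.5915, 0.0674, 0.1784]
tool_rot: [0.607, 0.363, 0.607, -0.363]
contact_force: [0.1, 0.0, -5.0]
gripper_width: 0.158
```

>>> drive_tool --pt "0 0 -0.0005 0" --pt "0 0 -0.001 0" --pt "0 0 -0.0015 0" --pt "0 0 -0.0015 0"

```text
time: 14.2
tool_pos: [0.5908, 0.0686, 0.1783]
tool_rot: [0.607, 0.363, 0.607, -0.363]
contact_force: [0.7, -1.1, -5.9]
gripper_width: 0.157
```

>>> drive_tool --pt "0 0 -0.0005 0" --pt "0 0 -0.001 0" --pt "0 0 -0.001 0"

```text
time: 14.5
tool_pos: [0.5906, 0.0689, 0.1785]
tool_rot: [0.607, 0.363, 0.606, -0.364]
contact_force: [2.2, -2.7, -5.5]
gripper_width: 0.156
```

```bash
cat > st.py <<'E'
from h import *
np.set_printoptions(precision=5,suppress=True)
p,R,s=tool();print(s['time'],p,'F',R.T@s['contact_force'],'T',R.T@s['ft_torque'],'yaw',np.degrees(np.arctan2(R[1,1],R[0,1])))
print('ty,tz',np.dot(p[:2],[.882,.4712]),np.dot(p[:2],[.4712,-.882]))
E
python3 st.py
```

```text
14.5 [0.59065 0.06892 0.17854] F [5.53105 0.65551 3.3606 ] T [-0.06326 -0.61039 -0.00367] yaw 28.135982924150888
ty,tz 0.5534269196586199 0.21752624892773034
```

>>> drive_tool --pt "0 0 0.003 0" --pt "-0.006 0 0.003 0" --pt "-0.015 0 0.003 0" --pt "-0.015 0 -0.001 0" --pt "-0.015 0 -0.006 0" --pt "-0.015 0 -0.01 0" --pt "-0.015 0 -0.0121 0" --pt "-0.012 0 -0.0121 0" --pt "-0.01 0 -0.0121 0" --pt "-0.01 0 -0.0121 0" --pt "-0.01 0 -0.0121 0"

```text
time: 15.6
tool_pos: [0.5846, 0.08, 0.188]
tool_rot: [0.606, 0.363, 0.607, -0.364]
contact_force: [-0.1, 0.6, -6.1]
gripper_width: 0.156
```

```bash
python3 st.py
```

```text
15.6 [0.58456 0.08    0.18802] F [ 6.06057  0.16913 -0.6233 ] T [ 0.03193  0.00543 -0.01002] yaw 28.130203500316902
ty,tz 0.5532721161921001 0.20488564189729264
```

Very close to the estimate. Now I'll descend lightly.

>>> drive_tool --pt "0.001 0 0 0" --pt "0.002 0 0 0" --pt "0.002 0 0 0"

```text
time: 15.9
tool_pos: [0.5845, 0.08, 0.1861]
tool_rot: [0.606, 0.363, 0.607, -0.364]
contact_force: [-0.5, 0.3, -5.7]
gripper_width: 0.156
```

>>> drive_tool --pt "0.0005 0 0 0" --pt "0.001 0 0 0" --pt "0.001 0 0 0"

```text
time: 16.2
tool_pos: [0.5846, 0.0801, 0.1852]
tool_rot: [0.607, 0.363, 0.607, -0.363]
contact_force: [-0.1, 0.3, -5.5]
gripper_width: 0.155
```

```bash
python3 st.py
```

```text
16.2 [0.58456 0.08012 0.18522] F [ 5.51299  0.06825 -0.28813] T [ 0.02558 -0.03925 -0.01898] yaw 28.142751455693624
ty,tz 0.5533339865923377 0.20477578991171447
```

>>> drive_tool --pt "0.0005 0 0 0" --pt "0.001 0 0 0" --pt "0.0015 0 0 0" --pt "0.0015 0 0 0"

```text
time: 16.6
tool_pos: [0.5845, 0.0801, 0.1837]
tool_rot: [0.606, 0.363, 0.607, -0.363]
contact_force: [0.3, 1.0, -5.4]
gripper_width: 0.157
```

>>> drive_tool --pt "0.0005 0 0 0" --pt "0.001 0 0 0" --pt "0.0015 0 0 0" --pt "0.0015 0 0 0"

```text
time: 17.0
tool_pos: [0.5846, 0.0801, 0.1822]
tool_rot: [0.607, 0.363, 0.607, -0.363]
contact_force: [-0.8, 0.5, -5.7]
gripper_width: 0.16
```

```bash
python3 st.py
```

```text
17.0 [0.58456 0.08012 0.18218] F [ 5.68659 -0.45072 -0.85974] T [ 0.02251 -0.05299  0.02422] yaw 28.14072783556142
ty,tz 0.553334217961253 0.20477385218950178
```

>>> drive_tool --pt "0.0005 0 0 0" --pt "0.001 0 0 0" --pt "0.0015 0 0 0" --pt "0.002 0 0 0" --pt "0.0025 0 0 0" --pt "0.003 0 0 0" --pt "0.003 0 0 0"

```text
time: 17.7
tool_pos: [0.5846, 0.0801, 0.1792]
tool_rot: [0.607, 0.363, 0.607, -0.363]
contact_force: [1.1, 0.5, -5.9]
gripper_width: 0.155
```

>>> drive_tool --pt "0.0005 0 0 0" --pt "0.001 0 0 0" --pt "0.0015 0 0 0" --pt "0.002 0 0 0" --pt "0.0025 0 0 0" --pt "0.003 0 0 0" --pt "0.003 0 0 0"

```text
time: 18.4
tool_pos: [0.5845, 0.0801, 0.1761]
tool_rot: [0.606, 0.363, 0.607, -0.363]
contact_force: [0.0, 0.5, -5.2]
gripper_width: 0.157
```

```bash
python3 st.py
```

```text
18.4 [0.58453 0.08011 0.17615] F [ 5.23714  0.28161 -0.43116] T [ 0.03285 -0.02565  0.01944] yaw 28.140213358708756
ty,tz 0.5533073558298177 0.20477549185804733
```

>>> drive_tool --pt "0.0005 0 0 0" --pt "0.001 0 0 0" --pt "0.0015 0 0 0" --pt "0.002 0 0 0" --pt "0.0025 0 0 0" --pt "0.003 0 0 0" --pt "0.003 0 0 0"

```text
time: 19.1
tool_pos: [0.5845, 0.0801, 0.1732]
tool_rot: [0.606, 0.363, 0.607, -0.363]
contact_force: [0.8, -0.4, -4.8]
gripper_width: 0.153
```

>>> drive_tool --pt "0.0005 0 0 0" --pt "0.001 0 0 0" --pt "0.0015 0 0 0" --pt "0.0015 0 0 0"

```text
time: 19.5
tool_pos: [0.5845, 0.0801, 0.1717]
tool_rot: [0.606, 0.363, 0.607, -0.363]
contact_force: [1.0, -0.2, -5.8]
gripper_width: 0.154
```

```bash
python3 st.py
```

```text
19.5 [0.58454 0.08015 0.17167] F [5.82527 0.78298 0.6047 ] T [ 0.01681 -0.04757  0.00321] yaw 28.144783948867314
ty,tz 0.5533324449240327 0.20474643387507313
```

>>> drive_tool --pt "0.0005 0 0 0" --pt "0.001 0 0 0" --pt "0.001 0 0 0"

```text
time: 19.8
tool_pos: [0.5846, 0.0801, 0.1708]
tool_rot: [0.607, 0.363, 0.607, -0.363]
contact_force: [0.1, 0.7, -4.8]
gripper_width: 0.153
```

>>> drive_tool --pt "0.0005 0 0 0" --pt "0.001 0 0 0" --pt "0.001 0 0 0"

```text
time: 20.1
tool_pos: [0.5849, 0.0801, 0.1705]
tool_rot: [0.607, 0.364, 0.606, -0.363]
contact_force: [-1.1, -0.3, -2.0]
gripper_width: 0.158
```

The door rests on the knuckles at TCP z 0.1705, as predicted, with most of its weight taken. I'll release, hold a moment, then look.

>>> drive_tool --pt "0.0003 0 0 0" --pt "0.0003 0 0 0" --pt "0.0003 0 0 0"

```text
time: 20.4
tool_pos: [0.585, 0.0801, 0.1703]
tool_rot: [0.607, 0.364, 0.606, -0.363]
contact_force: [-0.7, 0.3, 1.7]
gripper_width: 0.152
```

>>> drive_tool --pt "0 0 0 0" --pt "0 0 0 0" --pt "0 0 0 0" --pt "0 0 0 0" --pt "0 0 0 0" --fingers 0.06

```text
time: 20.9
tool_pos: [0.5847, 0.0801, 0.1695]
tool_rot: [0.607, 0.363, 0.607, -0.363]
contact_force: [-0.7, -0.8, 0.5]
gripper_width: 0.701
```

>>> drive_tool --pt "-0.02 0 0 0" --pt "-0.05 0 0 0" --pt "-0.08 0 0 0" --pt "-0.09 0 0 0" --pt "-0.09 0 0 0"

```text
time: 21.4
tool_pos: [0.5856, 0.0801, 0.2616]
tool_rot: [0.608, 0.364, 0.605, -0.363]
contact_force: [0.6, -0.3, -0.4]
gripper_width: 0.704
```

```bash
python3 st.py
python3 - <<'E'
from h import *
i=viewer.grab_frame('top');j=viewer.grab_frame('scene')
cv2.imwrite('pics/t4.png',i);cv2.imwrite('pics/s4.png',j)
a=cv2.resize(i[120:220,215:295],None,fx=5,fy=5,interpolation=2)
b=cv2.resize(j[180:305,320:400],None,fx=4,fy=4,interpolation=2)
cv2.imwrite('pics/a4.png',np.hstack([a,b]))
E
```

```text
21.4 [0.58563 0.08012 0.2616 ] F [0.41848 0.40808 0.60741] T [-0.00296 -0.00289  0.01115] yaw 28.14106251180195
ty,tz 0.5542758561380222 0.20528690594745388
```

View pics/a4.png

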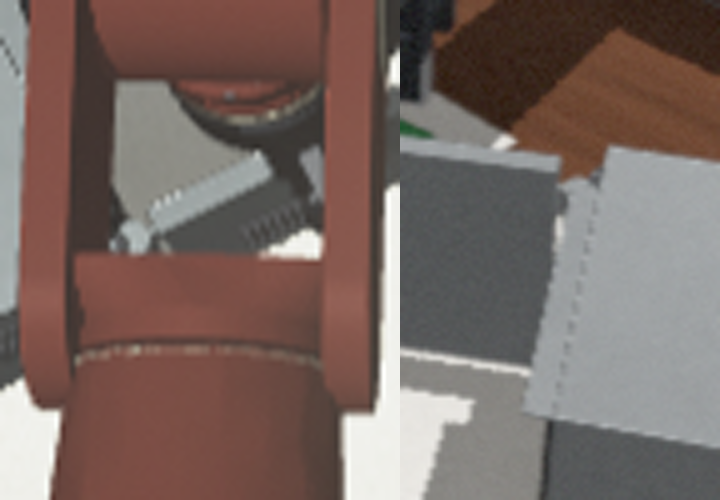

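The door hangs upright, and the barrel and pin are aligned in both views. I'll go to the outer-face side with the fingers shut.

>>> drive_tool --pt "0 -0.01 0.005 0" --pt "0 -0.03 0.015 0" --pt "0 -0.045 0.018 0" --pt "0.01 -0.046 0.018 0" --pt "0.035 -0.046 0.018 0" --pt "0.06 -0.046 0.018 0" --pt "0.08 -0.046 0.018 0" --pt "0.09 -0.046 0.018 0" --pt "0.0925 -0.046 0.018 0" --pt "0.0925 -0.046 0.018 0" --fingers 0.0

```text
time: 22.5
tool_pos: [0.5525, 0.0426, 0.1666]
tool_rot: [0.606, 0.363, 0.607, -0.364]
contact_force: [0.3, 0.6, -0.6]
gripper_width: 0.002
```

```bash
python3 st.py
cat > arc.py <<'E'
from h import *
import sys
# arc.py startphi endphi rows : waypoints relative to the current pose (door angles, 0=open, 90=shut)
H=np.array([.5412,.1612]); a0,a1,n,gap,r=[float(x) for x in sys.argv[1:6]]
p,R,s=tool(); yaw=np.degrees(np.arctan2(R[1,1],R[0,1])); print(s['time'],p,yaw,s['gripper_width'])
for a in np.linspace(a0,a1,int(n)+1):
    f=np.radians(-61.85+a); w=H+r*np.array([np.cos(f),np.sin(f)])-(gap+.007)*np.array([-np.sin(f),np.cos(f)])
    d=R.T@np.r_[w-p[:2],0]; print(round(a,2),'[0, %.4f, %.4f, %.2f]'%(d[1],d[2],-(28.15+a-yaw)/8))
E
python3 arc.py 0 30 12 .0145 .11
```

```text
22.5 [0.55246 0.04261 0.16663] F [ 0.64497  0.53695 -0.4129 ] T [0.00208 0.02054 0.01591] yaw 28.145458367112052
ty,tz 0.5073482156355089 0.22274314420655583
22.5 [0.55246342 0.04260501 0.16662688] 28.145458367112052 0.0020839934171735753
0.0 [0, 0.0245, 0.0001, -0.00]
2.5 [0, 0.0293, 0.0009, -0.31]
5.0 [0, 0.0342, 0.0016, -0.63]
7.5 [0, 0.0391, 0.0020, -0.94]
10.0 [0, 0.0439, 0.0022, -1.25]
12.5 [0, 0.0488, 0.0022, -1.56]
15.0 [0, 0.0537, 0.0019, -1.88]
17.5 [0, 0.0586, 0.0015, -2.19]
20.0 [0, 0.0634, 0.0008, -2.50]
22.5 [0, 0.0683, -0.0000, -2.81]
25.0 [0, 0.0730, -0.0011, -3.13]
27.5 [0, 0.0777, -0.0024, -3.44]
30.0 [0, 0.0824, -0.0039, -3.75]
```

>>> drive_tool --pt "0 0.008 0 0" --pt "0 0.015 0 0" --pt "0 0.019 0 0" --pt "0 0.022 0 0" --pt "0 0.0245 0.0001 0" --pt "0 0.027 0.0005 -0.15" --pt "0 0.0293 0.0009 -0.31" --pt "0 0.0318 0.0012 -0.47" --pt "0 0.0342 0.0016 -0.63" --pt "0 0.0366 0.0018 -0.78" --pt "0 0.0391 0.002 -0.94" --pt "0 0.0415 0.0021 -1.1"

```text
time: 23.7
tool_pos: [0.5903, 0.0604, 0.1671]
tool_rot: [0.633, 0.315, 0.633, -0.315]
contact_force: [-0.8, 1.2, 1.3]
gripper_width: -0.002
```

```bash
python3 st.py; python3 arc.py 8.75 40 12 .0145 .11
```

```text
23.7 [0.59035 0.06039 0.16711] F [-1.34571  0.05615 -1.42098] T [-0.04653  0.07155 -0.04083] yaw 37.04870583841422
ty,tz 0.5491421119730854 0.22490573151566615
23.7 [0.59034641 0.06039172 0.1671141 ] 37.04870583841422 -0.0022913345653545743
8.75 [0, -0.0003, -0.0001, 0.02]
11.35 [0, 0.0047, 0.0008, -0.31]
13.96 [0, 0.0098, 0.0014, -0.63]
16.56 [0, 0.0149, 0.0018, -0.96]
19.17 [0, 0.0200, 0.0020, -1.28]
21.77 [0, 0.0251, 0.0020, -1.61]
24.38 [0, 0.0301, 0.0017, -1.93]
26.98 [0, 0.0352, 0.0012, -2.26]
29.58 [0, 0.0403, 0.0004, -2.59]
32.19 [0, 0.0453, -0.0005, -2.91]
34.79 [0, 0.0502, -0.0017, -3.24]
37.4 [0, 0.0551, -0.0031, -3.56]
40.0 [0, 0.0599, -0.0048, -3.89]
```

>>> drive_tool --pt "0 0.005 0.0008 -0.32" --pt "0 0.01 0.0014 -0.64" --pt "0 0.0151 0.0018 -0.97" --pt "0 0.0202 0.002 -1.3" --pt "0 0.0253 0.002 -1.63" --pt "0 0.0304 0.0017 -1.95" --pt "0 0.0355 0.0012 -2.28" --pt "0 0.0406 0.0004 -2.6" --pt "0 0.0456 -0.0005 -2.93" --pt "0 0.0505 -0.0017 -3.26" --pt "0 0.0554 -0.0031 -3.58" --pt "0 0.0602 -0.0048 -3.9"

```text
time: 24.9
tool_pos: [0.6356, 0.1004, 0.1672]
tool_rot: [0.694, 0.133, 0.694, -0.133]
contact_force: [-1.0, -0.1, 1.4]
gripper_width: 0.001
```

>>> drive_tool --pt "0 0.005 0.0008 -0.32" --pt "0 0.01 0.0014 -0.64" --pt "0 0.0151 0.0018 -0.97" --pt "0 0.0202 0.002 -1.3" --pt "0 0.0253 0.002 -1.63" --pt "0 0.0304 0.0017 -1.95" --pt "0 0.0355 0.0012 -2.28" --pt "0 0.0406 0.0004 -2.6" --pt "0 0.0456 -0.0005 -2.93" --pt "0 0.0505 -0.0017 -3.26" --pt "0 0.0554 -0.0031 -3.58" --pt "0 0.0602 -0.0048 -3.9"

```text
time: 26.1
tool_pos: [0.6538, 0.158, 0.1673]
tool_rot: [0.705, -0.059, 0.704, 0.058]
contact_force: [0.9, -0.2, 1.6]
gripper_width: -0.001
```

```bash
python3 st.py; python3 arc.py 70 92 11 .0145 .11;python3 - <<'E'
from h import *
i=viewer.grab_frame('top');j=viewer.grab_frame('scene')
cv2.imwrite('pics/s5.png',j);cv2.imwrite('pics/t5.png',i)
a=cv2.resize(i[80:220,195:315],None,fx=3.5,fy=3.5,interpolation=2)
b=cv2.resize(j[180:320,300:400],None,fx=3.5,fy=3.5,interpolation=2)
cv2.imwrite('pics/a5.png',np.hstack([a,b]))
E
```

```text
26.1 [0.65382 0.15803 0.16729] F [-1.55336 -0.32896  0.81566] T [ 0.04805 -0.02693  0.00649] yaw 99.49315925198442
ty,tz 0.6511303857049912 0.16869415441807348
26.1 [0.65381613 0.15803175 0.16728562] 99.49315925198442 -0.001072411407354974
70.0 [0, -0.0024, -0.0011, 0.17]
72.0 [0, 0.0015, -0.0003, -0.08]
74.0 [0, 0.0053, 0.0003, -0.33]
76.0 [0, 0.0092, 0.0008, -0.58]
78.0 [0, 0.0131, 0.0012, -0.83]
80.0 [0, 0.0170, 0.0014, -1.08]
82.0 [0, 0.0209, 0.0015, -1.33]
84.0 [0, 0.0248, 0.0015, -1.58]
86.0 [0, 0.0287, 0.0013, -1.83]
88.0 [0, 0.0326, 0.0010, -2.08]
90.0 [0, 0.0365, 0.0005, -2.33]
92.0 [0, 0.0404, -0.0000, -2.58]
```

View pics/a5.png

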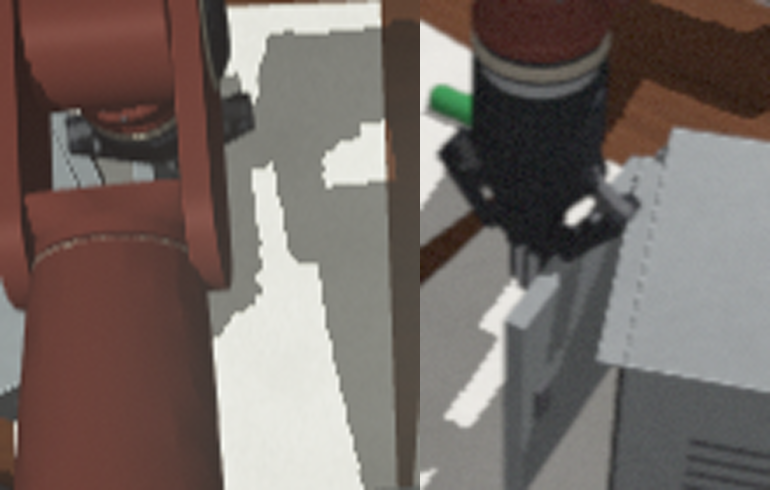

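>>> drive_tool --pt "0 -0.003 -0.0011 0" --pt "-0.008 -0.003 -0.001 0" --pt "-0.018 -0.003 -0.001 0" --pt "-0.02 -0.003 -0.001 0" --pt "-0.02 0 -0.0005 0" --pt "-0.02 0.0025 0 -0.15" --pt "-0.02 0.0053 0.0003 -0.33" --pt "-0.02 0.008 0.0006 -0.5" --pt "-0.02 0.0106 0.001 -0.67" --pt "-0.02 0.0131 0.0012 -0.83" --pt "-0.02 0.0155 0.0013 -0.99" --pt "-0.02 0.017 0.0014 -1.08"

```text
time: 27.4
tool_pos: [0.6519, 0.1752, 0.1869]
tool_rot: [0.698, -0.111, 0.698, 0.111]
contact_force: [0.3, 0.1, -0.1]
gripper_width: 0.002
```

>>> drive_tool --pt "0 0.002 0.0001 -0.12" --pt "0 0.0039 0.0001 -0.25" --pt "0 0.0059 0.0001 -0.38" --pt "0 0.0078 0.0001 -0.5" --pt "0 0.0095 0 -0.6" --pt "0 0.0108 0 -0.69" --pt "0 0.0117 -0.0001 -0.75" --pt "0 0.0117 -0.0001 -0.75"

```text
time: 28.2
tool_pos: [0.6482, 0.1861, 0.187]
tool_rot: [0.692, -0.147, 0.692, 0.147]
contact_force: [0.6, -0.2, -0.2]
gripper_width: 0.002
```

```bash
python3 st.py; python3 arc.py 86 92 6 .0145 .11
```

```text
28.2 [0.64815 0.18614 0.18702] F [ 0.16375 -0.46214  0.49138] T [-0.01994 -0.06109 -0.03495] yaw 114.00326388532764
ty,tz 0.6593815058151974 0.1412357649409379
28.2 [0.64815496 0.18613929 0.18701766] 114.00326388532764 0.0021125059315104736
86.0 [0, -0.0005, 0.0022, -0.02]
87.0 [0, 0.0014, 0.0026, -0.14]
88.0 [0, 0.0034, 0.0029, -0.27]
89.0 [0, 0.0053, 0.0032, -0.39]
90.0 [0, 0.0072, 0.0034, -0.52]
91.0 [0, 0.0092, 0.0036, -0.64]
92.0 [0, 0.0111, 0.0038, -0.77]
```

>>> drive_tool --pt "0 0.001 0 -0.1" --pt "0 0.002 0 -0.15" --pt "0 0.003 0 -0.22" --pt "0 0.004 0 -0.3" --pt "0 0.005 0 -0.38" --pt "0 0.0055 0 -0.42"

```text
time: 28.8
tool_pos: [0.6459, 0.1912, 0.187]
tool_rot: [0.687, -0.167, 0.687, 0.167]
contact_force: [0.5, -0.1, 0.2]
gripper_width: -0.005
```

>>> drive_tool --pt "0 0.0005 0 -0.03" --pt "0 0.001 0 -0.06" --pt "0 0.0015 0 -0.1" --pt "0 0.0015 0 -0.1"

```text
time: 29.2
tool_pos: [0.6453, 0.1924, 0.187]
tool_rot: [0.686, -0.172, 0.686, 0.172]
contact_force: [0.5, -0.3, 0.1]
gripper_width: -0.002
```

```bash
python3 st.py; python3 arc.py 90 91 1 .0145 .11
```

```text
29.2 [0.64531 0.19236 0.187  ] F [-0.05243 -0.54309  0.32173] T [ 0.02454  0.01981 -0.10011] yaw 118.14922254064507
ty,tz 0.6598031030386751 0.13440470155402454
29.2 [0.64530788 0.19236323 0.18699879] 118.14922254064507 -0.001580166863013808
90.0 [0, 0.0001, 0.0035, -0.00]
91.0 [0, 0.0021, 0.0039, -0.13]
```

>>> drive_tool --pt "0 0.0005 0 0" --pt "0 0.001 0 0" --pt "0 0.0015 0 0" --pt "0 0.002 0 0" --pt "0 0.002 0 0"

```text
time: 29.7
tool_pos: [0.6447, 0.1937, 0.187]
tool_rot: [0.686, -0.172, 0.686, 0.171]
contact_force: [3.1, -3.0, -0.4]
gripper_width: 0.001
```

>>> drive_tool --pt "0 0.0005 0 0" --pt "0 0.001 0 0" --pt "0 0.0015 0 0" --pt "0 0.002 0 0" --pt "0 0.002 0 0"

```text
time: 30.2
tool_pos: [0.6446, 0.1938, 0.1871]
tool_rot: [0.687, -0.173, 0.685, 0.17]
contact_force: [6.4, -7.0, -2.5]
gripper_width: 0.001
```

```bash
python3 st.py;python3 - <<'E'
from h import *
j=viewer.grab_frame('scene')
cv2.imwrite('pics/a6.png',cv2.resize(j[180:320,310:420],None,fx=4,fy=4,interpolation=2))
E
```

```text
30.2 [0.64464 0.19385 0.18706] F [ 2.50119 -9.1892   2.38058] T [ 0.02411 -0.31902 -1.47466] yaw 118.08491264445378
ty,tz 0.6599107643750334 0.1327819991686076
```

View pics/a6.png

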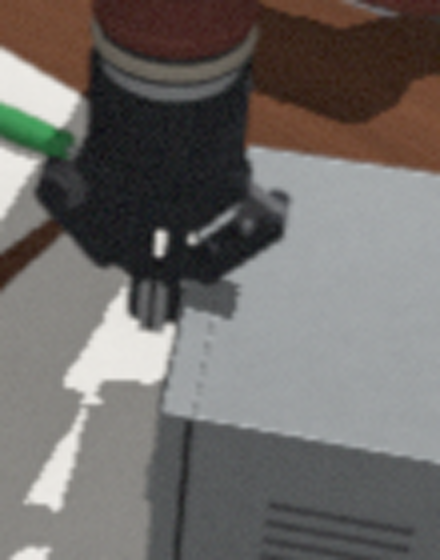

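>>> drive_tool --pt "0 -0.001 0 0" --pt "0 -0.002 0 0" --pt "0 -0.004 0 0" --pt "0 -0.01 0 0" --pt "0 -0.025 0 0" --pt "0 -0.045 0 0" --pt "-0.03 -0.06 0 0" --pt "-0.07 -0.07 0 0" --pt "-0.1 -0.09 0 0" --pt "-0.12 -0.12 0 0" --pt "-0.12 -0.15 0 0" --pt "-0.12 -0.17 0 0"

```text
time: 31.45
tool_pos: [0.7249, 0.0428, 0.3083]
tool_rot: [0.687, -0.171, 0.685, 0.171]
contact_force: [0.0, 0.2, -0.5]
gripper_width: 0.0
```

```bash
python3 st.py;python3 - <<'E'
from h import *
j=viewer.grab_frame('scene');i=viewer.grab_frame('top')
a=cv2.resize(j[200:320,335:425],None,fx=4,fy=4,interpolation=2)
b=cv2.resize(i[85:205,195:285],None,fx=4,fy=4,interpolation=2)
cv2.imwrite('pics/a7.png',np.hstack([a,b]))
# predicted shut-door outer top corners for comparison
H=np.array([.5412,.1612])
for dev in (0,3,6):
    t=np.radians(28.15-dev);d=np.array([np.cos(t),np.sin(t)]);n=np.array([-d[1],d[0]])
    for nm,P in(('top free outer',np.r_[H+.172*d-.007*n,.19]),('bot free outer',np.r_[H+.172*d-.007*n,.02])):
        s_,t_=proj('scene',P)[0],proj('top',P)[0];print(dev,nm,s_,'crop',(s_-[335,200])*4,'top crop',(t_-[195,85])*4+[360,0])
E
```

```text
31.45 [0.72494 0.04278 0.30827] F [0.46656 0.17861 0.10911] T [ 0.00348 -0.01492 -0.01664] yaw 118.0170742289166
ty,tz 0.6595593762850444 0.30385720551471457
0 top free outer [348.83835222 277.93739369] crop [ 55.35340889 311.74957475] top crop [423.35175415  70.77062288]
0 bot free outer [345.36387622 328.50908559] crop [ 41.45550488 514.03634236] top crop [475.69801597 139.5469919 ]
3 top free outer [344.30805193 276.90197888] crop [ 37.2322077  307.60791552] top crop [437.21316389  65.07585173]
3 bot free outer [341.40486665 327.48385608] crop [ 25.61946659 509.93542433] top crop [487.81142259 134.54553783]
6 top free outer [339.86863088 275.69342844] crop [ 19.47452352 302.77371377] top crop [451.33871277  60.0946643 ]
6 bot free outer [337.52374764 326.28634451] crop [ 10.09499054 505.14537806] top crop [500.15839488 130.1702058 ]
```

View pics/a7.png

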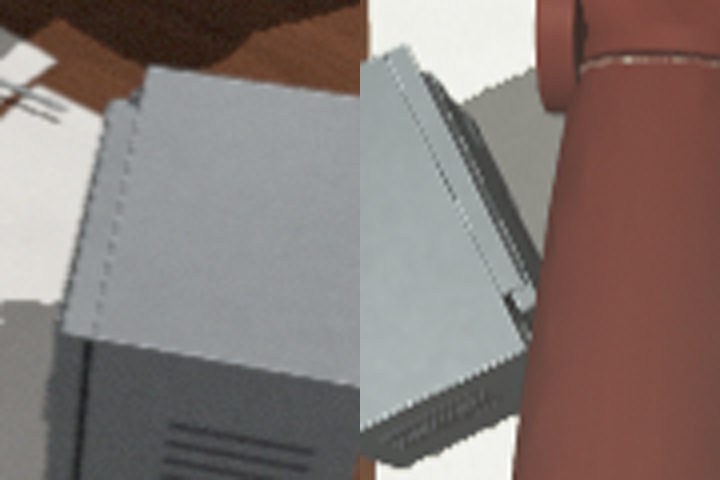

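The outer free edge sits at crop column 46, against a prediction of 44 if shut and 28 if 3° open. In the top view the corner is at (425,72), against (423,71). The door is shut and the arm is clear.

```bash
python3 -c "
from plant import manip,status
print(manip.job_done(),status.state()['time'])"
```

```text
the job is handed in; nothing more can be done
the job is handed in; nothing more can be done
```

The door is hung on both hinge pins and swung shut against the gasket. I handed the job in about 31.5 s into the 72 s allowed; the hand-in reports no verdict.

- **Finding the pins:** I gripped the door by its top edge, turned it square open and felt for the pins with light side and front touches of about 6 N or less. They stood about 5 mm to the enclosure's +y side of where they were reported.
- **Hanging:** The barrels went down without resistance. The knuckles took the weight at TCP height 0.1705 m, against 0.1708 m predicted. I then let go while the door was still square open.
- **Shutting:** I pushed the outer face round with the closed fingers until the gasket resisted with about 9 N, then backed off and cleared the arm.

**Last checks:**
- Both camera views put the door's free edge within about 1° of shut.
- The force reading was about zero (noise of about 0.5 N), with the arm well clear.
- The side touches alone put the pins about 1.5 mm nearer the enclosure than the front touch did. I used the front-touch value, and the clean descent confirmed it.
- I did not measure the other bench items again at the end. Nothing in the forces or pictures suggested that any had been touched.

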